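Fold the wings of a laundry folding board shut

TASK

Close the laundry folding board for storage: with the fingertips, push the plain wing over its hinge until it lies flat on the middle panel, then push the wing with the hand slot over in the same way until it lies flat on top of the first. Use pushes only and gently: do not pinch or lift the wings or the board, fling a wing over or drag the board from its place, leave the things standing around it undisturbed, and finish with the hand clear.

Things in the scene. Friction and masses are not known exactly. Their poses are not given: they have to be found in the camera images.
- board: Folding board, grey plastic, loose on the table on rubber feet: middle panel 280 mm long (board x) by 190 mm wide (board y), 4 mm thick, top 6 mm above the table, a wing hinged along each long side. Origin: centre of the middle panel at table height; x along the hinges, away from the robot, y to the plain wing, z up. Weighs 0.8 to 1.1 kg with its wings; slides if pushed with over about 5 N.
- plain_wing (a joint): Angle (rad) of the plain wing on the board's +y side: slotted panel 280 mm long, 4 mm thick, reaching 170 mm from its hinge; slots 10 mm wide. 0 = open flat outward, 1.57 = upright, 3.14 = flat on the middle panel (stop). Starts half raised, 0.4 to 1.15. Stiff hinge stays at any angle (0.14 N m friction, up to 0.10 N m weight): it does not drop and must be pressed down to the stop.
- plain_hinge (a point): Middle of the plain wing's hinge axis, 100 mm to +y from the board's origin, 6 mm above the table.
- plain_edge (a point): Middle of the plain wing's free edge, 170 mm from its hinge axis, on the face that looks down when the wing is open (the face to push; it looks up when folded).
- slot_wing (a joint): Angle (rad) of the wing with the hand slot on the board's -y side: size, weight, stiffness, start and joint values as the plain wing; told apart by a 90 x 24 mm hand slot beside its free edge, centred along it (123 to 147 mm from the hinge; outside it a bar 24 mm wide). Its hinge sits 4 mm higher, so that it folds down on top of the plain wing.
- slot_hinge (a point): Middle of the slot wing's hinge axis, 100 mm to -y from the board's origin, 10 mm above the table.
- slot_edge (a point): Middle of the slot wing's free edge, 170 mm from its hinge axis, on the face that looks down when the wing is open (the face to push).
- tub: White tub with a blue screw lid, 91 mm across, 84 mm tall, behind the board (far side from the robot). Origin under its centre. Bystander.
- spray: White spray bottle with blue trigger head, 76 mm across, 209 mm tall, behind the board. Origin under its centre. Bystander.
- carton: Green flat carton, 85 x 110 x 48 mm, lying behind the board. Origin under its centre. Bystander.
- dosing_cup: Small white open dosing cup, 64 mm across, 55 mm tall, out beyond the slot wing's near corner. Origin under its centre. Bystander.
- peg: Wooden clothes peg, 74 x 15 x 11 mm, lying by the slot wing's near corner. Origin under its centre. Bystander.
- brush: Wooden scrubbing brush with white bristles, 150 x 50 x 43 mm, lying out beyond the plain wing's near corner. Origin under its centre. Bystander.

How it is judged (in metres and radians):
On the way, in this order (a step that is already met when the one before it is completed fails the run):
1. the plain wing lies flat on the middle panel (value of joint plain_wing above 3.09 rad), for 0.2 s.
2. the wing with the hand slot lies flat on top of it (value of joint slot_wing above 3.09 rad), for 0.2 s.
At the end, for the whole second after the job is handed in: Both wings are folded flat on the middle panel (each within 0.05 rad of its stop, about 8 mm at the free edge), the board lies flat and still on the table within 30 mm of where it started (value of joint each of plain_wing, slot_wing above 3.09 rad and linear speed of board below 0.01 m/s and height (world z) of board below 0.004 m and angle between board's own z axis and vertical below 0.02 rad and distance of board from where it was at the start of the episode below 0.03 m); the robot touches nothing.
It fails at once if a wing was pinched or forced while it was being turned (fingers over 36 N), or the board was pressed with over 80 N (contact force between the fingers and board above 80 N or (contact force between the fingers and board above 36 N and (value of joint plain_wing between 1.2 and 2.9 rad or value of joint slot_wing between 1.2 and 2.9 rad))).
It fails at once if the board was lifted off the table (height (world z) of board above 0.012 m or angle between board's own z axis and vertical above 0.06 rad).
It fails at once if the board was dragged over 30 mm from its place (distance of board from where it was at the start of the episode above 0.03 m).
It fails at once if a wing was flung over (velocity of joint any of plain_wing, slot_wing above 5 rad/s).
It fails at once if a bystander was moved over 20 mm or tipped (distance of any of tub, spray, carton, dosing_cup, peg, brush from where it was at the start of the episode above 0.02 m or angle between any of tub, spray, carton, dosing_cup's own z axis and vertical above 0.3 rad).
It also fails if it takes over 72 s, if anything falls off the work surface, if the arm or the gripper's body presses on something with over 40 N, if the wrist force passes 120 N, or if a joint passes its speed limit or range.

ROBOT

A 6-joint arm with a two-finger parallel gripper is mounted at the origin on the work surface. World frame = base frame: x ahead of the robot, y to its left, z up, the work surface at z = 0. Lengths are in mm, angles in rad, forces in N, time in s.
With the tool pointing down it reaches from about 300 to 775 mm from the base axis. Payload 14.6 kg.
Tool frame: the origin (TCP) lies at the very end of the fingers, on their centre line; the grasp point (between the pads) lies 19 mm behind it; z points along the fingers, y is the line along which they close (so a half turn about z gives the same grasp; the last joint's range is limited). The gripper opens to 94 mm and grips with 3 to 60 N. Pads are 16 mm wide; open, the fingers measure 119 mm over their backs; the gripper's body (75 mm by 177 mm) begins 78 mm behind the grasp point.
Start: joints at [-1.22, 0.3, 1.521, -0, 1.321, -0.067], TCP at [223.155, -502.684, 205.446] pointing down, gripper open.
Joint ranges: [-3.03, 3.03], [-0.79, 2.21], [0.23, 2.52], [-1.04, 4.18], [0, 3.07], [-2.55, 2.55]. Speed limits (rad/s): [2.22, 2.22, 2.57, 3.14, 3.14, 3.14].

INTERFACE

Orientations are given as [roll, pitch, yaw] about the fixed x, y, z axes, in that order (R = Rz(yaw) Ry(pitch) Rx(roll)).
In Python, from cell import manip gives the robot as it stands.
- The arm moves only by the tool servo_tool, never from a script. Its argument "motion" is a list that holds one entry, the list of rows, each a list of 7 numbers: the shift along the world's x, y, z as a fraction of full scale, then the turn, a rotation vector about the world's x, y, z as a fraction of full scale, then the closure, from 0 (fully open) to 1 (shut). In form: [[[x, y, z, rx, ry, rz, gripper], ...]]. A call has 1 to 10 rows; each row is the pose to reach, as a shift and turn from the pose commanded when the call began, turning the shorter way round; what a row does not reach only later rows make up. Full scale, the value 1, is 0.5 m for a shift and pi rad for a turn. A row lasts 1/10 s, in which the tool goes at most 50 mm and 8.59 degrees, less where a joint would pass 70% of its speed; a pose out of reach is approached as far as the arm can. A call with a number of a shift or a turn outside -1 to 1 is refused whole. A call with a gripper value outside its range is refused whole. The fingers move at their own pace and stop on an object; "newtons" is the grip in N (left out, the last holds). Time passes only in rows, so rows that repeat a pose let the fingers close. It gives the time, the measured TCP pose, the force, the opening and the grip force at its end, in the units of the state.
- manip.read_state(): the state, without advancing time (a new reading comes with each control period).
- manip.camera(name): name is "scene" or "side" or "wrist"; returns a dict with "frame" (420x560x3 uint8, red, green, blue), "range_z" (420x560 float32, mm along the optical axis (not along the pixel's ray), 0 where there is no reading), "vfov" (degrees; the focal length in pixels is half the picture's height over the tangent of half this angle, whatever the lens; pixels are square), "cx", "cy" (the principal point, pixels), "cam_to_world" (4x4, takes a point from camera to world coordinates). Camera axes: x right, y down, z forward; pixel columns grow to the right and rows downward; lengths in mm; the calibration is good to about 2 mm. The wrist camera is an equidistant fisheye: a pixel r from the principal point sees the ray r / f radians off the axis. A picture is of the moment at which its call begins.
- manip.sign_off(): hands the job in; it is judged then, once.
The state is a dict: "clock": time; "joints": joint angles; "qd": joint speeds; "effort": joint torques, N m; "eef_pos": TCP position; "eef_rot": TCP orientation; "wrist_force": force on the tool from outside, world axes, zero at the start; "moment": the same for the moment, N m; "finger_gap": finger opening in mm; "finger_force": force on a finger pad.
Only numpy, scipy, OpenCV 4.12 (cv2) and the standard library are available. Lean on these libraries where they do the work, as an engineer would, in place of code of your own. Each camera call takes 0.05 s, during which the arm holds its last target. There are 200 camera calls.

## Working session

There is one attempt and no reset: what is moved stays moved. The work goes in short steps, Python scripts to look and compute and a tool call to move; the robot and the scene stay as the last step left them, time stands still between calls to the robot, and variables do not carry over. Pictures are saved under pics/ and viewed, at most 10 in all, crops included, and the job is handed in when it is done.

Besides the shell and the picture viewer there is one more tool, called after "Request:" by a JSON object that holds its "method" and its "body", one argument or row to a line. servo_tool: Moves the arm, as the interface text tells. Its arguments: {"type":"object","properties":{"motion":{"type":"array"},"newtons":{"type":"number"}},"required":["motion"]}

```bash
ls; mkdir -p pics; cat > h.py <<'E'
import numpy as np, cv2
from cell import manip
def cloud(c):
    h,w=c["range_z"].shape; f=h/2/np.tan(np.radians(c["vfov"])/2)
    u,v=np.meshgrid(np.arange(w),np.arange(h)); z=c["range_z"]
    P=np.stack([(u-c["cx"])/f*z,(v-c["cy"])/f*z,z,np.ones_like(z)],-1)@np.array(c["cam_to_world"]).T
    P=P[...,:3]; P[z<=0]=np.nan; return P
E
python3 - <<'E'
from h import *
for n in ("scene","side"):
    c=manip.camera(n); P=cloud(c); np.savez(f"pics/{n}.npz",P=P,f=c["frame"])
    cv2.imwrite(f"pics/{n}0.png",c["frame"][...,::-1]); print(n,c["vfov"],np.round(c["cam_to_world"],2).tolist())
s=manip.read_state(); print(s)
E
```

```text
pics
scene 46.382828236052816 [[0.3, 0.6, -0.74, 1678.94], [0.95, -0.19, 0.23, -340.12], [0.0, -0.78, -0.63, 1001.07], [0.0, 0.0, 0.0, 1.0]]
side 48.43264105796244 [[0.98, -0.13, 0.15, 321.95], [-0.2, -0.66, 0.73, -1016.6], [0.01, -0.74, -0.67, 987.02], [0.0, 0.0, 0.0, 1.0]]
{'clock': 0.1, 'joints': array([-1.21960921e+00,  3.00389711e-01,  1.52150109e+00,  4.56385079e-06,
        1.32068382e+00, -6.65638962e-02]), 'qd': array([-0.00018753, -0.0006405 , -0.0011293 ,  0.00200586, -0.00046724,
        0.00041167]), 'effort': array([ 1.40639506e-03, -5.32645333e+01, -3.53281403e+01,  7.09078484e-02,
        2.34941411e-02, -9.20383377e-05]), 'eef_pos': array([ 223.07766006, -502.48409849,  204.96480913]), 'eef_rot': array([-3.14061316e+00, -6.97262031e-05,  4.17749846e-01]), 'wrist_force': array([ 0.04795172, -0.81406243,  0.36888874]), 'moment': array([ 0.01318478, -0.01267189,  0.01474793]), 'finger_force': 0.0, 'finger_gap': 93.79899161332182}
```

View pics/scene0.png

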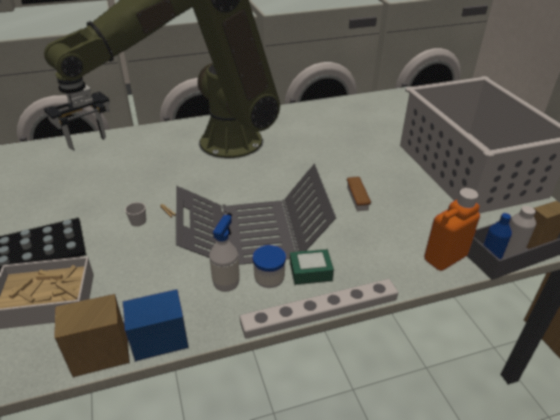

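View pics/side0.png

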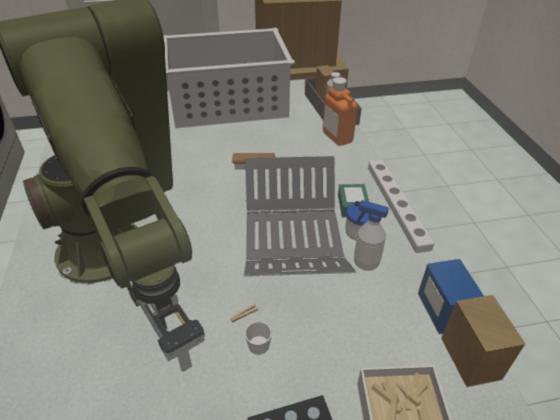

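The scene view shows the board centred near (245,230). The slot wing is on the left (hand slot ~(187,217)) and the plain wing is raised on the right (~(310,205)). The cup is at (136,213), peg (168,211), brush (358,190), spray (225,262), tub (269,263) and carton (311,264). Next I'll measure them from the depth data.

```bash
cat > m.py <<'E'
from h import *
pts=[]
for n in ("scene","side"):
    d=np.load(f"pics/{n}.npz"); P,f=d["P"],d["f"]
    hsv=cv2.cvtColor(f,cv2.COLOR_RGB2HSV)
    m=(hsv[...,1]<40)&(hsv[...,2]<105)&(P[...,0]>250)&(P[...,0]<750)&(P[...,1]>-330)&(P[...,1]<330)&(P[...,2]>-5)&(P[...,2]<200)
    m=cv2.morphologyEx(m.astype(np.uint8),cv2.MORPH_OPEN,np.ones((2,2)))
    k,l,st,_=cv2.connectedComponentsWithStats(m)
    for i in np.argsort(-st[1:,4])[:6]+1: print(n,st[i], np.nanmedian(P[l==i],0).round())
    cv2.imwrite(f"pics/m_{n}.png",m*255)
    T=P[(P[...,2]<10)&(P[...,2]>-10)]; print("table z",np.nanmedian(T[:,2]))
    # bystanders: table-height-above pixels
    for nm,(h0,h1,s0,v0) in dict(blue=(100,125,120,40),green=(60,95,70,20),wood=(5,25,80,50)).items():
        b=(hsv[...,0]>=h0)&(hsv[...,0]<=h1)&(hsv[...,1]>s0)&(hsv[...,2]>v0)&(P[...,0]>200)&(P[...,0]<900)&(P[...,1]>-450)&(P[...,1]<400)
        k,l,st,_=cv2.connectedComponentsWithStats(b.astype(np.uint8))
        for i in range(1,k):
            if st[i,4]>40: Q=P[l==i]; print(n,nm,st[i],np.nanpercentile(Q,5,0).round(),np.nanpercentile(Q,95,0).round())
E
python3 m.py; python3 - <<'E'
import cv2,numpy as np
a=[cv2.imread(f"pics/m_{n}.png")[100:300,100:400] for n in("scene","side")]
cv2.imwrite("pics/mm.png",np.hstack(a))
E
```

```text
scene [ 177  166  160  100 7562] [566. -20.  35.]
scene [357 207  13   5  51] [562. 307.   5.]
scene [354 202   2   2   4] [529. 293.  11.]
table z -0.20547527584074032
scene blue [213 215  18  26 304] [ 713. -209.  173.] [ 768. -166.  210.]
scene blue [253 245  33  26 660] [ 726. -109.   77.] [801. -38.  86.]
scene blue [ 125  291   55   30 1006] [ 846. -444.  117.] [ 898. -335.  123.]
scene green [291 250  42  33 688] [743. -10.  13.] [824.  91.  50.]
scene wood [347 177  24  29 402] [442. 288.  33.] [570. 336.  45.]
scene wood [161 205  13  11  49] [ 352. -317.    1.] [ 409. -291.   14.]
scene wood [ 425  211   31   59 1136] [834. 373.  22.] [889. 398. 179.]
side [ 245  158   90   53 3463] [585. 106.  70.]
side [ 246  254  110   22 1246] [ 542. -228.   64.]
side [286 212  12   2  24] [575.  46.   4.]
side [249 213  10   2  20] [456.  67.   3.]
side [348 220   4   6  18] [716. -89.  60.]
side [321 211   9   2  18] [679.  32.   5.]
table z -0.46821858566556784
side blue [360 201  28  12 148] [ 705. -208.  205.] [ 757. -169.  210.]
side blue [347 203  15  18 170] [ 700. -166.   80.] [745. -40. 188.]
side blue [360 213   9   9  53] [ 722. -190.   81.] [766. -85. 174.]
side blue [ 428  261   46   43 1019] [ 838. -440.  117.] [ 897. -335.  122.]
side green [340 185  28  22 129] [729.   5.  44.] [813.  94.  51.]
side wood [333  97  24  48 753] [816. 371.  22.] [879. 395. 175.]
side wood [233 154  41   9 199] [428. 302.  37.] [554. 340.  46.]
```

View pics/mm.png

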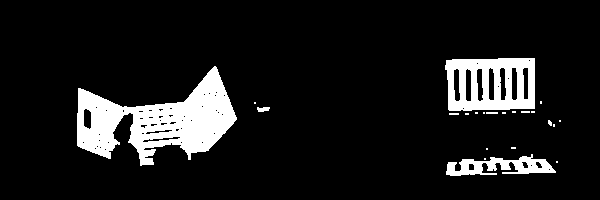

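The mask shows both wings and the middle panel cleanly in the scene view, and the two wings in the side view. I'll fit planes to these.

```bash
cat > fit.py <<'E'
from h import *
def mask(n):
    d=np.load(f"pics/{n}.npz"); P,f=d["P"],d["f"]
    hsv=cv2.cvtColor(f,cv2.COLOR_RGB2HSV)
    m=(hsv[...,1]<40)&(hsv[...,2]<105)&(P[...,0]>250)&(P[...,0]<750)&(P[...,1]>-330)&(P[...,1]<270)&(P[...,2]>-5)&(P[...,2]<200)
    m=cv2.morphologyEx(m.astype(np.uint8),cv2.MORPH_OPEN,np.ones((2,2)))
    return P[m>0]
for n in ("scene","side"):
    Q=mask(n)
    for nm in ("plain","slot"):
        q=Q[(Q[:,2]>18)&((Q[:,1]>-20)if nm=="plain" else (Q[:,1]<-60))]
        for _ in range(5):
            c=q.mean(0); u,s,v=np.linalg.svd(q-c,full_matrices=False); nn=v[2]*np.sign(v[2][2])
            r=(q-c)@nn; q=q[abs(r)<max(3,2*r.std())]
        h=np.cross(nn,[0,0,1]); h/=np.linalg.norm(h); h*=np.sign(h[0])
        up=np.cross(nn,h); up*=np.sign(up[2])
        z0=6 if nm=="plain" else 10
        base=c+up*((z0-c[2])/up[2])
        a=(q-base)@h; b=(q-base)@up
        lo,hi=np.percentile(a,[.5,99.5]); 
        print(n,nm,len(q),"n",nn.round(3),"yaw",np.degrees(np.arctan2(h[1],h[0])).round(2),"ang",np.arccos(np.hypot(up[0],up[1])).round(3),"len",hi-lo,"reach",np.percentile(b,99.5).round(1),"hingemid",(base+h*(lo+hi)/2).round(1),"edge",(base+h*(lo+hi)/2+up*170).round(1))
E
python3 fit.py
```

```text
scene plain 1990 n [-0.12  -0.803  0.584] yaw -8.49 ang 0.947 len 268.2688419104795 reach 169.6 hingemid [581.6  52.3   6. ] edge [596.3 150.5 144. ]
scene slot 1714 n [0.086 0.572 0.815] yaw -8.57 ang 0.617 len 274.08771814582644 reach 160.0 hingemid [ 547.8 -153.3   10. ] edge [ 527.2 -290.3  108.4]
side plain 2647 n [-0.119 -0.801  0.587] yaw -8.47 ang 0.944 len 271.19241293498453 reach 164.1 hingemid [575.1  53.5   6. ] edge [589.8 152.1 143.7]
side slot 1121 n [0.087 0.569 0.818] yaw -8.67 ang 0.613 len 270.0289917718769 reach 166.1 hingemid [ 543.7 -151.9   10. ] edge [ 522.7 -289.3  107.9]
```

Board yaw is −8.5° with its centre near (562,−50). The plain wing is at about 0.945 rad and the slot wing at about 0.615. I'll move over to the plain wing's outer side with the fingers closed and the tool's y axis along the hinges.

Request:
{"method": "servo_tool", "body": {
  "motion": [
    [[0,0,0.08,0,0,0.03,1],[0.02,0.04,0.17,0,0,0.06,1],[0.06,0.11,0.2,0,0,0.1,1],[0.1,0.19,0.2,0,0,0.13,1],[0.14,0.27,0.2,0,0,0.16,1],[0.18,0.35,0.2,0,0,0.2,1],[0.22,0.43,0.2,0,0,0.23,1],[0.26,0.51,0.2,0,0,0.26,1],[0.3,0.59,0.2,0,0,0.29,1],[0.34,0.67,0.2,0,0,0.32,1]]
  ],
  "newtons": 10
}}

```text
clock: 1.1
eef_pos: [393.5, -165.9, 305.4]
eef_rot: [-3.142, -0.0, 1.427]
wrist_force: [0.7, 0.0, -0.0]
finger_gap: 17.2
finger_force: 0.0
```

```bash
cat > plan.py <<'E'
import numpy as np,sys
YB=np.array([.148,.989]);XB=np.array([.989,-.148]);C=np.array([562.,-50.])
# plan.py wing xoff rtip gap th0 th1 n : tip pose rows (world mm)
def tip(w,xo,r,th,gap):
    s=1 if w=="plain" else -1; zh=6 if s>0 else 10
    if th<np.pi/2: y=170*np.cos(th)+4*np.sin(th); z=r*np.sin(th)-4*np.cos(th)
    else: y=r*np.cos(th)+4*np.sin(th); z=r*np.sin(th)-4*np.cos(th)
    p=C+XB*xo+YB*s*(100+y+8+gap); return np.array([*p,zh+z])
if __name__=="__main__":
    w,xo,r,gap,t0,t1,n=sys.argv[1],*map(float,sys.argv[2:7]),int(sys.argv[7])
    from cell import manip
    st=manip.read_state(); e=st["eef_pos"]; print(st["clock"],e.round(1),st["eef_rot"].round(4),st["wrist_force"].round(2))
    if len(sys.argv)>8: e=np.array(list(map(float,sys.argv[8:11])))
    for t in np.linspace(t0,t1,n+1)[1:]:
        p=tip(w,xo,r,t,gap); print(round(t,3),p.round(1),((p-e)/500).round(3).tolist())
E
python3 plan.py plain 0 145 30 0.9 .945 1
```

```text
1.1 [ 393.5 -165.9  305.4] [-3.1415 -0.      1.4268] [ 0.73  0.01 -0.01]
0.945 [597.6 188.2 121.2] [0.408, 0.708, -0.368]
```

Request:
{"method": "servo_tool", "body": {
  "motion": [
    [[0.02,0.04,0,0,0,0,1],[0.06,0.11,0,0,0,0,1],[0.1,0.19,0,0,0,0,1],[0.15,0.27,0,0,0,0,1],[0.2,0.35,0,0,0,0,1],[0.25,0.43,0,0,0,0,1],[0.3,0.51,0,0,0,0,1],[0.35,0.6,0,0,0,0,1],[0.39,0.68,0,0,0,0,1],[0.41,0.71,0,0,0,0,1]]
  ]
}}

```text
clock: 2.1
eef_pos: [598.6, 190.8, 304.0]
eef_rot: [-3.14, 0.0, 1.426]
wrist_force: [0.1, -0.6, 0.8]
finger_gap: 0.5
finger_force: 0.0
```

Request:
{"method": "servo_tool", "body": {
  "motion": [
    [[0,0,-0.06,0,0,0,1],[0,0,-0.14,0,0,0,1],[0,0,-0.22,0,0,0,1],[0,0,-0.3,0,0,0,1],[0,0,-0.35,0,0,0,1],[0,0,-0.368,0,0,0,1],[0,0,-0.368,0,0,0,1]]
  ]
}}

```text
clock: 2.8
eef_pos: [597.8, 187.2, 120.7]
eef_rot: [-3.14, 0.001, 1.423]
wrist_force: [-0.0, 0.7, 0.6]
finger_gap: 0.7
finger_force: 0.0
```

```bash
python3 plan.py plain 0 145 0 0.87 1.37 10
```

```text
2.8 [597.8 187.2 120.7] [-3.1399e+00  7.0000e-04  1.4230e+00] [-0.05  0.67  0.64]
0.92 [593.7 161.8 118.9] [-0.008, -0.051, -0.003]
0.97 [592.7 155.1 123.3] [-0.01, -0.064, 0.005]
1.02 [591.7 148.2 127.5] [-0.012, -0.078, 0.014]
1.07 [590.6 141.  131.3] [-0.015, -0.092, 0.021]
1.12 [589.5 133.6 134.8] [-0.017, -0.107, 0.028]
1.17 [588.3 126.1 137.9] [-0.019, -0.122, 0.035]
1.22 [587.2 118.3 140.8] [-0.021, -0.138, 0.04]
1.27 [586.  110.4 143.3] [-0.024, -0.154, 0.045]
1.32 [584.8 102.4 145.5] [-0.026, -0.17, 0.05]
1.37 [583.6  94.2 147.3] [-0.029, -0.186, 0.053]
```

Request:
{"method": "servo_tool", "body": {
  "motion": [
    [[-0.004,-0.025,-0.001,0,0,0,1],[-0.008,-0.051,-0.002,0,0,0,1],[-0.01,-0.064,0.005,0,0,0,1],[-0.012,-0.078,0.014,0,0,0,1],[-0.015,-0.092,0.021,0,0,0,1],[-0.017,-0.107,0.028,0,0,0,1],[-0.019,-0.122,0.035,0,0,0,1],[-0.021,-0.138,0.04,0,0,0,1]]
  ]
}}

```text
clock: 3.6
eef_pos: [587.6, 117.7, 141.9]
eef_rot: [3.141, -0.0, 1.423]
wrist_force: [0.5, 2.3, 2.5]
finger_gap: 0.0
finger_force: 0.8
```

```bash
python3 - <<'E'
from h import *
c=manip.camera("scene"); np.savez("pics/scene.npz",P=cloud(c),f=c["frame"]); c2=manip.camera("side"); np.savez("pics/side.npz",P=cloud(c2),f=c2["frame"])
cv2.imwrite("pics/s1.png",np.hstack([cv2.resize(x["frame"][90:300,100:400],None,fx=1.33,fy=1.33) for x in(c,c2)])[...,::-1])
E
python3 fit.py; python3 plan.py plain 0 145 0 1.22 1.82 10
```

```text
scene plain 1602 n [-0.14  -0.941  0.307] yaw -8.48 ang 1.259 len 267.10047310354895 reach 175.9 hingemid [582.6  51.9   6. ] edge [590.3 103.4 167.8]
scene slot 1698 n [0.085 0.573 0.815] yaw -8.48 ang 0.618 len 274.38201387000413 reach 159.7 hingemid [ 547.7 -153.6   10. ] edge [ 527.3 -290.6  108.5]
side plain 2732 n [-0.143 -0.944  0.297] yaw -8.61 ang 1.27 len 272.5871630637357 reach 186.0 hingemid [574.2  53.9   6. ] edge [581.7 103.8 168.3]
side slot 1192 n [0.086 0.568 0.819] yaw -8.63 ang 0.612 len 273.78107031235163 reach 167.3 hingemid [ 544.8 -151.9   10. ] edge [ 523.9 -289.5  107.6]
3.7 [587.6 117.3 141.8] [3.1414e+00 3.0000e-04 1.4223e+00] [-1.03 -0.8   0.18]
1.28 [585.8 108.8 143.8] [-0.004, -0.017, 0.004]
1.34 [584.3  99.1 146.2] [-0.007, -0.036, 0.009]
1.4 [582.8  89.3 148.2] [-0.01, -0.056, 0.013]
1.46 [581.4  79.3 149.7] [-0.013, -0.076, 0.016]
1.52 [579.9  69.3 150.6] [-0.016, -0.096, 0.018]
1.58 [578.4  59.4 151. ] [-0.019, -0.116, 0.018]
1.64 [577.1  50.8 150.9] [-0.021, -0.133, 0.018]
1.7 [575.8  42.3 150.3] [-0.024, -0.15, 0.017]
1.76 [574.5  33.7 149.2] [-0.026, -0.167, 0.015]
1.82 [573.3  25.3 147.5] [-0.029, -0.184, 0.011]
```

View pics/s1.png

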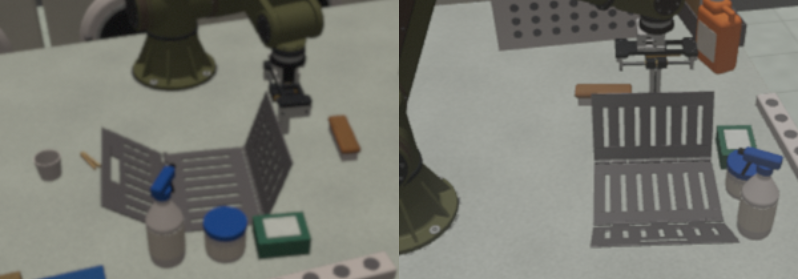

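The wing follows the finger (now about 1.26 rad) and the board hasn't moved. I'll carry on through upright.

Request:
{"method": "servo_tool", "body": {
  "motion": [
    [[-0.004,-0.017,0.004,0,0,0,1],[-0.007,-0.036,0.009,0,0,0,1],[-0.01,-0.056,0.013,0,0,0,1],[-0.013,-0.076,0.016,0,0,0,1],[-0.016,-0.096,0.018,0,0,0,1],[-0.019,-0.116,0.018,0,0,0,1],[-0.021,-0.133,0.018,0,0,0,1],[-0.024,-0.15,0.017,0,0,0,1],[-0.026,-0.167,0.015,0,0,0,1],[-0.029,-0.184,0.011,0,0,0,1]]
  ]
}}

```text
clock: 4.7
eef_pos: [573.1, 25.7, 146.9]
eef_rot: [3.141, -0.0, 1.423]
wrist_force: [0.6, 0.5, 0.4]
finger_gap: 0.7
finger_force: 0.4
```

```bash
python3 plan.py plain 0 145 0 1.82 2.52 10
```

```text
4.7 [573.1  25.7 146.9] [ 3.1414 -0.      1.4232] [0.65 0.47 0.42]
1.89 [571.8  15.6 144.9] [-0.003, -0.02, -0.004]
1.96 [570.4   6.1 141.7] [-0.005, -0.039, -0.01]
2.03 [569.   -3.2 137.8] [-0.008, -0.058, -0.018]
2.1 [567.7 -12.2 133.2] [-0.011, -0.076, -0.027]
2.17 [566.4 -20.8 128. ] [-0.014, -0.093, -0.038]
2.24 [565.1 -29.  122.2] [-0.016, -0.109, -0.049]
2.31 [564.  -36.9 115.9] [-0.018, -0.125, -0.062]
2.38 [562.9 -44.2 109. ] [-0.021, -0.14, -0.076]
2.45 [561.8 -51.1 101.6] [-0.023, -0.154, -0.091]
2.52 [560.9 -57.5  93.7] [-0.024, -0.166, -0.106]
```

Request:
{"method": "servo_tool", "body": {
  "motion": [
    [[-0.003,-0.02,-0.004,0,0,0,1],[-0.005,-0.039,-0.01,0,0,0,1],[-0.008,-0.058,-0.018,0,0,0,1],[-0.011,-0.076,-0.027,0,0,0,1],[-0.014,-0.093,-0.038,0,0,0,1],[-0.016,-0.109,-0.049,0,0,0,1],[-0.018,-0.125,-0.062,0,0,0,1],[-0.021,-0.14,-0.076,0,0,0,1],[-0.023,-0.154,-0.091,0,0,0,1],[-0.024,-0.166,-0.106,0,0,0,1]]
  ]
}}

```text
clock: 5.7
eef_pos: [561.0, -57.3, 93.2]
eef_rot: [-3.141, 0.0, 1.423]
wrist_force: [0.2, 0.3, -0.1]
finger_gap: 0.5
finger_force: 0.2
```

```bash
python3 plan.py plain 0 145 0 2.52 3.12 9
```

```text
5.7 [561.  -57.3  93.2] [-3.1413e+00  1.0000e-04  1.4230e+00] [ 0.22  0.34 -0.12]
2.587 [560.1 -63.   85.8] [-0.002, -0.011, -0.015]
2.653 [559.3 -68.   77.6] [-0.003, -0.021, -0.031]
2.72 [558.6 -72.4  69. ] [-0.005, -0.03, -0.048]
2.787 [558.1 -76.3  60.1] [-0.006, -0.038, -0.066]
2.853 [557.6 -79.6  51.1] [-0.007, -0.045, -0.084]
2.92 [557.2 -82.2  41.8] [-0.008, -0.05, -0.103]
2.987 [556.9 -84.3  32.3] [-0.008, -0.054, -0.122]
3.053 [556.7 -85.7  22.8] [-0.009, -0.057, -0.141]
3.12 [556.5 -86.5  13.1] [-0.009, -0.058, -0.16]
```

Request:
{"method": "servo_tool", "body": {
  "motion": [
    [[-0.002,-0.011,-0.015,0,0,0,1],[-0.003,-0.021,-0.031,0,0,0,1],[-0.005,-0.03,-0.048,0,0,0,1],[-0.006,-0.038,-0.066,0,0,0,1],[-0.007,-0.045,-0.084,0,0,0,1],[-0.008,-0.05,-0.103,0,0,0,1],[-0.008,-0.054,-0.122,0,0,0,1],[-0.009,-0.057,-0.141,0,0,0,1],[-0.009,-0.058,-0.152,0,0,0,1],[-0.009,-0.058,-0.16,0,0,0,1]]
  ]
}}

```text
clock: 6.7
eef_pos: [556.5, -85.7, 13.3]
eef_rot: [-3.141, -0.0, 1.423]
wrist_force: [0.6, 0.5, 0.1]
finger_gap: 0.5
finger_force: 0.1
```

Request:
{"method": "servo_tool", "body": {
  "motion": [
    [[0,0,-0.002,0,0,0,1],[0,0,-0.004,0,0,0,1],[0,0,-0.006,0,0,0,1],[0,0,-0.007,0,0,0,1],[0,0,-0.007,0,0,0,1]]
  ]
}}

```text
clock: 7.2
eef_pos: [556.7, -85.7, 10.6]
eef_rot: [3.141, 0.0, 1.423]
wrist_force: [-0.4, -0.2, 0.3]
finger_gap: 0.6
finger_force: 0.0
```

```bash
python3 - <<'E'
from h import *
print({k:np.round(v,2) for k,v in manip.read_state().items() if k in("clock","eef_pos","wrist_force","finger_force")})
c=manip.camera("scene");c2=manip.camera("side")
P=cloud(c2); np.savez("pics/side.npz",P=P,f=c2["frame"]);np.savez("pics/scene.npz",P=cloud(c),f=c["frame"])
cv2.imwrite("pics/s2.png",np.hstack([cv2.resize(x["frame"][90:300,100:400],None,fx=1.33,fy=1.33) for x in(c,c2)])[...,::-1])
for X in(P,cloud(c)):
  for o in (-110,-80,-50,50,80,110):
    print([ (lambda q:np.nanmedian(X[np.hypot(X[...,0]-q[0],X[...,1]-q[1])<8][:,2]).round(1))((562+.989*o+.148*y,-50-.148*o+.989*y)) for y in (-60,-30,0,40,80)])
E
```

```text
{'clock': np.float64(7.2), 'eef_pos': array([556.73, -85.69,  10.55]), 'wrist_force': array([-0.44, -0.22,  0.25]), 'finger_force': np.float64(0.0)}
[np.float64(424.7), np.float64(434.3), np.float64(11.3), np.float64(3.0), np.float64(9.6)]
[np.float64(151.7), np.float64(152.8), np.float64(2.7), np.float64(-0.3), np.float64(nan)]
[np.float64(148.8), np.float64(152.1), np.float64(7.8), np.float64(9.7), np.float64(8.9)]
[np.float64(125.4), np.float64(9.7), np.float64(9.9), np.float64(9.6), np.float64(6.7)]
[np.float64(130.9), np.float64(14.7), np.float64(9.7), np.float64(8.7), np.float64(6.7)]
[np.float64(8.7), np.float64(9.3), np.float64(8.2), np.float64(7.6), np.float64(8.1)]
[np.float64(433.2), np.float64(440.9), np.float64(437.6), np.float64(5.8), np.float64(-741.9)]
[np.float64(395.4), np.float64(407.5), np.float64(398.6), np.float64(2.4), np.float64(9.2)]
[np.float64(360.0), np.float64(377.2), np.float64(362.7), np.float64(5.0), np.float64(7.3)]
[np.float64(8.6), np.float64(7.1), np.float64(9.8), np.float64(8.4), np.float64(7.2)]
[np.float64(116.8), np.float64(117.3), np.float64(8.3), np.float64(-747.9), np.float64(5.4)]
[np.float64(5.6), np.float64(-747.3), np.float64(-748.8), np.float64(-750.4), np.float64(8.4)]
  return np.nanmean(a, axis, out=out, keepdims=keepdims)
```

View pics/s2.png

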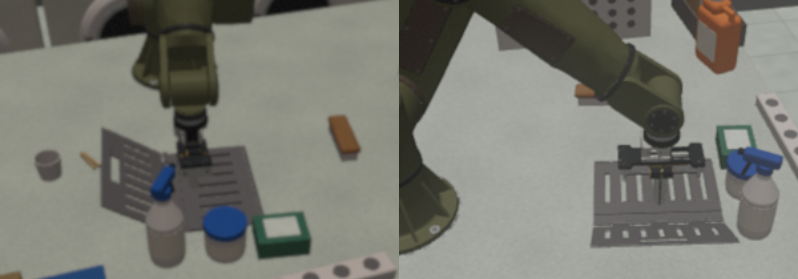

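Both views show the plain wing down on the middle panel, with the tip just touching it and the board in place. I'll press it lightly to the stop.

Request:
{"method": "servo_tool", "body": {
  "motion": [
    [[0,0,-0.001,0,0,0,1],[0,0,-0.002,0,0,0,1],[0,0,-0.003,0,0,0,1],[0,0,-0.004,0,0,0,1],[0,0,-0.004,0,0,0,1]]
  ]
}}

```text
clock: 7.8
eef_pos: [556.9, -85.7, 9.9]
eef_rot: [3.141, 0.0, 1.423]
wrist_force: [-8.5, 1.6, 19.6]
finger_gap: 0.6
finger_force: 9.3
```

Request:
{"method": "servo_tool", "body": {
  "motion": [
    [[0,0,-0.003,0,0,0,1],[0,0,-0.003,0,0,0,1],[0,0,0.004,0,0,0,1],[0,0,0.03,0,0,0,1],[0,0,0.1,0,0,0,1],[0,0,0.2,0,0,0,1],[0,0,0.3,0,0,0,1],[0,0,0.38,0,0,0,1],[0,0,0.4,0,0,0,1],[0,0,0.4,0,0,0,1]]
  ]
}}

```text
clock: 8.8
eef_pos: [557.0, -85.8, 210.1]
eef_rot: [3.139, 0.0, 1.423]
wrist_force: [0.3, 0.2, -0.2]
finger_gap: 0.6
finger_force: 0.0
```

```bash
python3 plan.py slot -70 135 35 .6 .615 1; python3 - <<'E'
from h import *
c=manip.camera("side");P=cloud(c)
cv2.imwrite("pics/s3.png",cv2.resize(c["frame"][140:300,200:420],None,fx=3,fy=3)[...,::-1])
f=c["frame"];hsv=cv2.cvtColor(f,cv2.COLOR_RGB2HSV);d=P[...,:2]-[562,-50];xb=d@[.989,-.148];yb=d@[.148,.989]
m=(hsv[...,1]<40)&(hsv[...,2]<105)&(abs(xb)<130)&(P[...,2]>5)&(P[...,2]<30)
for y in range(-85,85,20):
    k=m&(abs(yb-y)<10); print(y,k.sum(),np.percentile(P[k][:,2],[50,75,90]).round(1) if k.any() else 0)
E
```

```text
8.8 [557.  -85.8 210.1] [3.1387e+00 2.0000e-04 1.4232e+00] [ 0.25  0.21 -0.2 ]
0.615 [ 450.7 -320.7   84.6] [-0.213, -0.47, -0.251]
-85 240 [ 8.1 11.  12.3]
-65 412 [ 8.6 10.4 11.6]
-45 423 [ 9.3 10.7 11.7]
-25 274 [ 9.1 10.5 12. ]
-5 250 [ 9.4 10.6 11.9]
15 245 [ 9.4 10.5 11.6]
35 233 [ 9.7 11.  12.3]
55 260 [ 9.5 10.8 12.2]
75 353 [ 9.2 10.6 12. ]
```

View pics/s3.png

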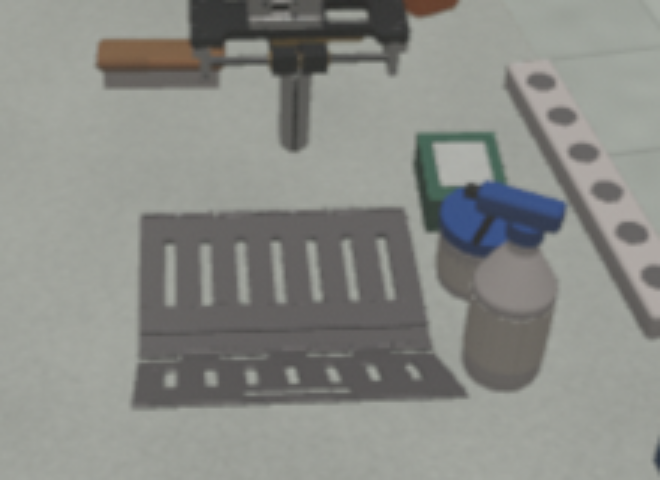

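The view confirms the plain wing flat (tops ~10.5 mm everywhere) and the slot wing still raised at the bottom (~(300,380)). Next is the slot wing's outer side, 70 mm towards the robot so the tip clears the hand slot.

Request:
{"method": "servo_tool", "body": {
  "motion": [
    [[-0.015,-0.03,0,0,0,0,1],[-0.05,-0.11,0,0,0,0,1],[-0.085,-0.19,0,0,0,0,1],[-0.12,-0.27,0,0,0,0,1],[-0.155,-0.35,0,0,0,0,1],[-0.19,-0.42,0,0,0,0,1],[-0.21,-0.465,0,0,0,0,1],[-0.214,-0.472,0,0,0,0,1],[-0.214,-0.472,-0.05,0,0,0,1],[-0.214,-0.472,-0.12,0,0,0,1]]
  ]
}}

```text
clock: 9.85
eef_pos: [449.6, -321.8, 147.9]
eef_rot: [3.14, 0.001, 1.423]
wrist_force: [0.6, 0.2, -0.2]
finger_gap: 0.2
finger_force: 0.0
```

Request:
{"method": "servo_tool", "body": {
  "motion": [
    [[0,0,-0.06,0,0,0,1],[0,0,-0.11,0,0,0,1],[0,0,-0.13,0,0,0,1],[0,0,-0.13,0,0,0,1]]
  ]
}}

```text
clock: 10.25
eef_pos: [449.0, -320.9, 82.0]
eef_rot: [-3.139, -0.002, 1.423]
wrist_force: [0.6, 0.1, 0.5]
finger_gap: 0.6
finger_force: 0.0
```

```bash
python3 plan.py slot -70 135 0 .50 1.0 10
```

```text
10.25 [ 449.  -320.9   82. ] [-3.1389e+00 -1.7000e-03  1.4235e+00] [0.58 0.11 0.5 ]
0.55 [ 455.  -291.9   77.2] [0.012, 0.058, -0.01]
0.6 [ 455.7 -287.4   82.9] [0.013, 0.067, 0.002]
0.65 [ 456.4 -282.7   88.5] [0.015, 0.076, 0.013]
0.7 [ 457.2 -277.6   93.9] [0.016, 0.087, 0.024]
0.75 [ 458.  -272.2   99.1] [0.018, 0.097, 0.034]
0.8 [ 458.8 -266.4  104.1] [0.02, 0.109, 0.044]
0.85 [ 459.7 -260.4  108.8] [0.021, 0.121, 0.054]
0.9 [ 460.7 -254.1  113.3] [0.023, 0.134, 0.063]
0.95 [ 461.7 -247.5  117.5] [0.025, 0.147, 0.071]
1.0 [ 462.7 -240.6  121.4] [0.027, 0.16, 0.079]
```

Request:
{"method": "servo_tool", "body": {
  "motion": [
    [[0.006,0.03,-0.003,0,0,0,1],[0.012,0.055,-0.003,0,0,0,1],[0.013,0.067,0.002,0,0,0,1],[0.015,0.076,0.012,0,0,0,1],[0.016,0.087,0.022,0,0,0,1],[0.018,0.097,0.032,0,0,0,1],[0.02,0.109,0.042,0,0,0,1],[0.021,0.121,0.052,0,0,0,1],[0.023,0.134,0.061,0,0,0,1],[0.025,0.147,0.07,0,0,0,1]]
  ]
}}

```text
clock: 11.25
eef_pos: [462.8, -249.3, 120.5]
eef_rot: [3.138, 0.003, 1.422]
wrist_force: [-0.6, -5.7, 4.0]
finger_gap: 0.5
finger_force: 2.7
```

```bash
python3 - <<'E'
from h import *
for n in("scene","side"):
    c=manip.camera(n); np.savez(f"pics/{n}.npz",P=cloud(c),f=c["frame"])
E
python3 fit.py|grep slot; python3 plan.py slot -70 135 0 .95 1.55 10
```

```text
scene slot 1395 n [0.118 0.781 0.613] yaw -8.61 ang 0.911 len 276.75305786171646 reach 184.3 hingemid [ 547.6 -148.1   10. ] edge [ 532.  -251.1  144.3]
side slot 543 n [0.122 0.788 0.603] yaw -8.77 ang 0.923 len 271.9494090032475 reach 197.3 hingemid [ 543.4 -151.7   10. ] edge [ 527.7 -253.1  145.6]
11.35 [ 462.8 -248.4  120.3] [3.1388e+00 1.6000e-03 1.4232e+00] [ 0.22 -2.05  0.97]
1.01 [ 462.9 -239.2  122.2] [0.0, 0.018, 0.004]
1.07 [ 464.2 -230.6  126.5] [0.003, 0.036, 0.012]
1.13 [ 465.5 -221.8  130.4] [0.005, 0.053, 0.02]
1.19 [ 466.9 -212.6  133.8] [0.008, 0.072, 0.027]
1.25 [ 468.3 -203.2  136.9] [0.011, 0.09, 0.033]
1.31 [ 469.7 -193.6  139.4] [0.014, 0.11, 0.038]
1.37 [ 471.2 -183.9  141.5] [0.017, 0.129, 0.042]
1.43 [ 472.7 -174.   143.1] [0.02, 0.149, 0.046]
1.49 [ 474.2 -164.   144.2] [0.023, 0.169, 0.048]
1.55 [ 475.7 -153.9  144.9] [0.026, 0.189, 0.049]
```

The slot wing is at about 0.92 rad and the board has hardly shifted, so I'll continue.

Request:
{"method": "servo_tool", "body": {
  "motion": [
    [[0,0.018,0.004,0,0,0,1],[0.003,0.036,0.012,0,0,0,1],[0.005,0.053,0.02,0,0,0,1],[0.008,0.072,0.027,0,0,0,1],[0.011,0.09,0.033,0,0,0,1],[0.014,0.11,0.038,0,0,0,1],[0.017,0.129,0.042,0,0,0,1],[0.02,0.149,0.046,0,0,0,1],[0.023,0.169,0.048,0,0,0,1],[0.026,0.189,0.049,0,0,0,1]]
  ]
}}

```text
clock: 12.35
eef_pos: [475.3, -152.8, 143.0]
eef_rot: [-3.142, -0.0, 1.423]
wrist_force: [-0.1, -1.2, 0.1]
finger_gap: 0.4
finger_force: 0.5
```

```bash
python3 plan.py slot -70 135 0 1.55 2.15 10
```

```text
12.35 [ 475.3 -152.8  143. ] [-3.1415e+00 -1.0000e-04  1.4231e+00] [-0.13 -1.16  0.13]
1.61 [ 477.  -145.2  145.1] [0.003, 0.015, 0.004]
1.67 [ 478.2 -137.2  144.7] [0.006, 0.031, 0.004]
1.73 [ 479.4 -129.2  143.9] [0.008, 0.047, 0.002]
1.79 [ 480.6 -121.3  142.6] [0.011, 0.063, -0.001]
1.85 [ 481.7 -113.5  140.9] [0.013, 0.079, -0.004]
1.91 [ 482.9 -105.8  138.6] [0.015, 0.094, -0.009]
1.97 [484.  -98.2 135.9] [0.018, 0.109, -0.014]
2.03 [485.1 -90.8 132.8] [0.02, 0.124, -0.02]
2.09 [486.2 -83.6 129.2] [0.022, 0.138, -0.028]
2.15 [487.2 -76.7 125.2] [0.024, 0.152, -0.036]
```

Request:
{"method": "servo_tool", "body": {
  "motion": [
    [[0.003,0.015,0.004,0,0,0,1],[0.006,0.031,0.004,0,0,0,1],[0.008,0.047,0.002,0,0,0,1],[0.011,0.063,-0.001,0,0,0,1],[0.013,0.079,-0.004,0,0,0,1],[0.015,0.094,-0.009,0,0,0,1],[0.018,0.109,-0.014,0,0,0,1],[0.02,0.124,-0.02,0,0,0,1],[0.022,0.138,-0.028,0,0,0,1],[0.024,0.152,-0.036,0,0,0,1]]
  ]
}}

```text
clock: 13.35
eef_pos: [487.2, -77.1, 124.5]
eef_rot: [-3.142, -0.0, 1.423]
wrist_force: [0.5, -1.0, 1.9]
finger_gap: 0.4
finger_force: 0.4
```

```bash
python3 plan.py slot -70 135 0 2.15 2.75 10
```

```text
13.35 [487.2 -77.1 124.5] [-3.1415e+00 -1.0000e-04  1.4231e+00] [ 0.46 -1.02  1.91]
2.21 [488.2 -70.  120.7] [0.002, 0.014, -0.008]
2.27 [489.2 -63.5 115.9] [0.004, 0.027, -0.017]
2.33 [490.1 -57.4 110.7] [0.006, 0.039, -0.028]
2.39 [491.  -51.6 105.1] [0.008, 0.051, -0.039]
2.45 [491.8 -46.1  99.2] [0.009, 0.062, -0.051]
2.51 [492.6 -41.   92.9] [0.011, 0.072, -0.063]
2.57 [493.3 -36.3  86.4] [0.012, 0.082, -0.076]
2.63 [493.9 -32.   79.6] [0.013, 0.09, -0.09]
2.69 [494.5 -28.   72.5] [0.015, 0.098, -0.104]
2.75 [495.  -24.6  65.2] [0.016, 0.105, -0.119]
```

Request:
{"method": "servo_tool", "body": {
  "motion": [
    [[0.002,0.014,-0.008,0,0,0,1],[0.004,0.027,-0.017,0,0,0,1],[0.006,0.039,-0.028,0,0,0,1],[0.008,0.051,-0.039,0,0,0,1],[0.009,0.062,-0.051,0,0,0,1],[0.011,0.072,-0.063,0,0,0,1],[0.012,0.082,-0.076,0,0,0,1],[0.013,0.09,-0.09,0,0,0,1],[0.015,0.098,-0.104,0,0,0,1],[0.016,0.105,-0.119,0,0,0,1]]
  ]
}}

```text
clock: 14.35
eef_pos: [495.2, -24.9, 64.8]
eef_rot: [-3.141, -0.0, 1.423]
wrist_force: [-0.3, -0.4, 0.6]
finger_gap: 0.7
finger_force: 0.2
```

```bash
python3 plan.py slot -70 135 0 2.75 3.14 8
```

```text
14.35 [495.2 -24.9  64.8] [-3.1415 -0.      1.4231] [-0.29 -0.41  0.62]
2.799 [495.4 -22.   59.1] [0.0, 0.006, -0.011]
2.848 [495.7 -19.8  53. ] [0.001, 0.01, -0.024]
2.896 [496.  -17.9  46.7] [0.002, 0.014, -0.036]
2.945 [496.3 -16.3  40.3] [0.002, 0.017, -0.049]
2.994 [496.5 -15.   33.8] [0.003, 0.02, -0.062]
3.042 [496.6 -14.   27.3] [0.003, 0.022, -0.075]
3.091 [496.7 -13.3  20.8] [0.003, 0.023, -0.088]
3.14 [496.8 -12.9  14.2] [0.003, 0.024, -0.101]
```

Request:
{"method": "servo_tool", "body": {
  "motion": [
    [[0,0.006,-0.011,0,0,0,1],[0.001,0.01,-0.024,0,0,0,1],[0.002,0.014,-0.036,0,0,0,1],[0.002,0.017,-0.049,0,0,0,1],[0.003,0.02,-0.062,0,0,0,1],[0.003,0.022,-0.075,0,0,0,1],[0.003,0.023,-0.088,0,0,0,1],[0.003,0.024,-0.095,0,0,0,1],[0.003,0.024,-0.1,0,0,0,1],[0.003,0.024,-0.1,0,0,0,1]]
  ]
}}

```text
clock: 15.35
eef_pos: [496.8, -13.3, 17.5]
eef_rot: [-3.142, 0.0, 1.423]
wrist_force: [-17.6, 0.3, 38.0]
finger_gap: 0.5
finger_force: 18.7
```

Request:
{"method": "servo_tool", "body": {
  "motion": [
    [[0,0,-0.001,0,0,0,1],[0,0,-0.002,0,0,0,1],[0,0,-0.003,0,0,0,1],[0,0,-0.003,0,0,0,1],[0,0,-0.003,0,0,0,1]]
  ]
}}

```text
clock: 15.85
eef_pos: [496.9, -13.3, 17.2]
eef_rot: [3.141, 0.0, 1.423]
wrist_force: [-24.9, 0.9, 55.1]
finger_gap: 0.5
finger_force: 27.8
```

Contact came 3 mm early and the force is 55 N, so I'll lift off and look.

Request:
{"method": "servo_tool", "body": {
  "motion": [
    [[0,0,0.002,0,0,0,1],[0,0,0.006,0,0,0,1],[0,0,0.02,0,0,0,1],[0,0,0.06,0,0,0,1],[0,0,0.14,0,0,0,1],[0,0,0.22,0,0,0,1],[0,0,0.3,0,0,0,1],[-0.04,0,0.36,0,0,0,1],[-0.1,0,0.36,0,0,0,1],[-0.16,0,0.36,0,0,0,1]]
  ]
}}

```text
clock: 16.85
eef_pos: [416.0, -13.2, 194.6]
eef_rot: [3.14, -0.0, 1.423]
wrist_force: [1.3, 0.3, -0.1]
finger_gap: 0.6
finger_force: 0.0
```

```bash
python3 - <<'E'
from h import *
cs=[manip.camera(n) for n in("scene","side")]
cv2.imwrite("pics/s4.png",np.hstack([cv2.resize(c["frame"][140:280,160:360] if i==0 else c["frame"][170:310,220:420],None,fx=2,fy=2) for i,c in enumerate(cs)])[...,::-1])
for c in cs:
    P=cloud(c);f=c["frame"];hsv=cv2.cvtColor(f,cv2.COLOR_RGB2HSV);d=P[...,:2]-[562,-50];xb=d@[.989,-.148];yb=d@[.148,.989]
    m=(hsv[...,1]<40)&(hsv[...,2]<105)&(abs(xb)<150)&(abs(yb)<140)&(P[...,2]>3)&(P[...,2]<60)
    print("ext",np.percentile(xb[m],[1,50,99]).round(1),np.percentile(yb[m],[1,99]).round(1))
    for y in range(-85,85,20):
        k=m&(abs(yb-y)<10)&(abs(xb)<130); print(y,k.sum(),np.percentile(P[k][:,2],[25,50,75,90]).round(1) if k.any() else 0)
E
```

```text
ext [-135.7   -6.7  137.2] [-88.3 106.4]
-85 144 [15.3 17.1 18.8 20.3]
-65 348 [16.3 17.7 19.2 20.6]
-45 357 [15.  17.  18.6 20. ]
-25 319 [14.6 16.8 18.8 20.3]
-5 280 [14.7 16.6 18.6 20. ]
15 279 [14.9 17.1 18.9 20.5]
35 268 [12.4 16.6 18.4 19.9]
55 304 [14.5 17.  18.7 20.4]
75 308 [10.6 16.2 18.3 19.7]
ext [-140.1   -1.2  130.9] [-95.6 103.7]
-85 582 [12.4 15.4 17.7 19.3]
-65 459 [15.6 17.  18.4 19.6]
-45 403 [14.9 16.7 18.3 19.6]
-25 301 [15.2 16.9 18.3 19.6]
-5 287 [15.8 17.3 18.7 20.1]
15 308 [15.8 17.2 18.7 19.7]
35 315 [15.2 16.8 18.  19.3]
55 383 [15.1 17.  18.5 20. ]
75 224 [15.  16.4 18.2 19.8]
```

View pics/s4.png

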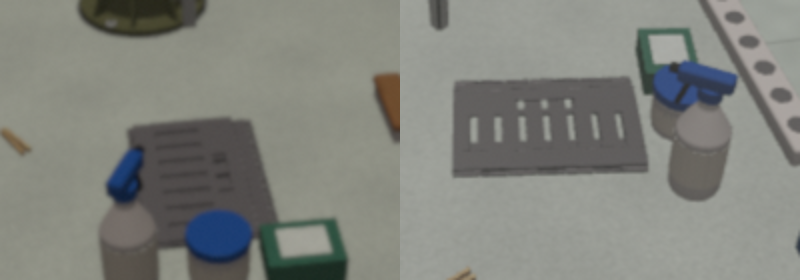

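Both wings are stacked. The folded slot wing is level to about 1 mm over its width (top ~17 mm at both y=−65 and y=55), so it's on its stop. The board hasn't shifted and the bystanders are where they were. The hand is clear, so I'm handing in.

Request:
{"method": "servo_tool", "body": {
  "motion": [
    [[0,0,0.02,0,0,0,1],[0,0,0.02,0,0,0,1],[0,0,0.02,0,0,0,1]]
  ]
}}

```text
clock: 17.25
eef_pos: [417.4, -13.2, 204.1]
eef_rot: [3.141, -0.0, 1.423]
wrist_force: [0.9, 0.6, -0.3]
finger_gap: 0.5
finger_force: 0.0
```

```bash
python3 -c "
from cell import manip
print(manip.sign_off())"
```

```text
the job is handed in; nothing more can be done
None
```

I folded the plain wing and then the slot wing flat with gentle pushes and handed the job in after 17 s, with the hand clear; the final press on the slot wing reached 55 N (limit 80 N), and the sign-off returned no verdict.

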